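Make up two fixture hardware kits

TASK

Make up the two hardware kits. For the green case, lift its grey top tray over to the far side, lay the black bridge handle in the compartment underneath, lower the tray fully back over it and stand the red-headed pin in any one of the top tray's four pockets. For the blue tray, stand the black-headed pin in one of its two pockets and the white collar upright in the other.

Things in the scene. Friction and masses are not known exactly. Their poses are not given: they have to be found in the camera images.
- handle: black bridge handle, 100 mm long, standing on two white round feet (24 mm dia) at 38 mm either side of its middle; its bar is 18 mm wide and lies from 28 to 42 mm above the underside; 0.14 kg. Origin at the centre of its underside, y along its length, z up. Starts upright; grip it across the bar at its middle
- red_pin: locating pin with a RED head, 62 mm tall, standing upright: steel foot 34 mm dia (0 to 14 mm up), black stem 18 mm dia, head 28 mm dia (48 to 62 mm up). Origin at the centre of its underside, z up along its axis; round, so its yaw does not matter; 0.09 kg
- black_pin: locating pin with a BLACK head, otherwise the same as the red-headed pin; origin at the centre of its underside, z up along its axis
- collar: white plastic spacer collar, a tube standing upright: 44 mm outside, 22 mm bore, 40 mm tall, 0.06 kg. Origin at the centre of its underside, z up along its axis
- case: green case fixed to the bench, 120 (x) x 160 (y) mm, rim 58 mm high, walls and floor 4 mm; inside one single compartment 112 x 152 mm, covered at the start by the grey top tray. Origin at the centre of its underside; x points away from the robot (give or take its yaw). Thin steel arms stand outside its ends, out to 92 mm from the middle along y. It stands left or right on the bench
- tray_lift (a joint): angle a of the arms carrying the top tray: 0 = lowered over the case (start), 2.094 rad = over on the case's far (+x) side. The tray stays level; each point moves on a 75 mm radius circle: 75(cos30-cos(a+30)) mm along case +x, 75(sin(a+30)-0.5) mm up (degrees); 130 mm across in all. 0.22 kg, damped; rests by its weight at both ends, in between it sinks to the nearer end
- tray_grip (a point): middle of the yellow grip bar on the grey top tray, 114 mm up when lowered; axes as the case. Bar along x, 76 long, 10 wide, 12 high, open below; legs at x = +-34 mm. Tray 120 x 160 mm, level with the case's outline; floor's upper face 50 mm and wall tops 36 mm below this point. Cross walls 4 mm thick make four pockets 54 (x) x 74 (y) mm, centred at x = +-29, y = +-39 mm from this point
- blue_tray: shallow blue tray fixed to the bench, 82 mm (its x) by 150 mm (its y), 14 mm high, floor and walls 4 mm thick; a cross wall at its middle makes two pockets, each 74 (x) x 69 (y) mm, centred 36.5 mm either side of the middle along y. Origin at the centre of its underside. It stands on the other side of the bench from the case
Not all that is in view belongs to the job. Of the things that look like the blue_tray, take the one that is farthest to the robot's left at the start. Of the things that look like the collar, take the one that is farthest to the robot's right at the start.

How it is judged:
At the end, for the whole second after the job is handed in: Handle on the floor of the case compartment; tray lowered (within 0.08 rad); red-headed pin upright (0.15 rad) on the tray floor (6 mm); black-headed pin and collar upright on the blue tray floor (6 mm), one each side of its cross wall (10 mm or more); all at rest (x of handle in the frame of case between -0.052 and 0.052 m and y of handle in the frame of case between -0.072 and 0.072 m and z of handle in the frame of case below 0.025 m and value of joint tray_lift below 0.08 rad and x of red_pin in the frame of tray_grip between -0.054 and 0.054 m and y of red_pin in the frame of tray_grip between -0.074 and 0.074 m and z of red_pin in the frame of tray_grip between -0.056 and -0.043 m and angle between each of red_pin, black_pin, collar's own z axis and vertical below 0.15 rad and x of black_pin in the frame of blue_tray between -0.036 and 0.036 m and y of black_pin in the frame of blue_tray between -0.07 and 0.07 m and z of black_pin in the frame of blue_tray between -0.004 and 0.01 m and x of collar in the frame of blue_tray between -0.036 and 0.036 m and y of collar in the frame of blue_tray between -0.07 and 0.07 m and z of collar in the frame of blue_tray between -0.004 and 0.01 m and ((y of black_pin in the frame of blue_tray above 0.01 m and y of collar in the frame of blue_tray below -0.01 m) or (y of black_pin in the frame of blue_tray below -0.01 m and y of collar in the frame of blue_tray above 0.01 m)) and linear speed of each of handle, red_pin, black_pin, collar below 0.02 m/s); the robot touches nothing.
It also fails if it takes over 136 s, if anything falls off the work surface, if the arm or the gripper's body presses on something with over 40 N, if the wrist force passes 120 N, or if a joint passes its speed limit or range.

ROBOT

A 6-joint arm with a two-finger parallel gripper is mounted at the origin on the work surface. World frame = base frame: x ahead of the robot, y to its left, z up, the work surface at z = 0. Lengths are in m, angles in rad, forces in N, time in s.
With the tool pointing down it reaches from about 0.35 to 0.775 m from the base axis. Payload 5.5 kg.
Tool frame: the origin (TCP) lies between the finger pads; the fingertips stand 17 mm ahead of it and the grasp point (between the pads) lies 2 mm behind it (env.finger_overhang is the distance from the TCP to the fingertips, in m); z points along the fingers, y is the line along which they close (so a half turn about z gives the same grasp; the last joint's range is limited). The gripper opens to 85 mm and grips with 20 to 120 N. Pads are 22 mm wide; open, the fingers measure 114 mm over their backs; the gripper's body (76 mm by 85 mm) begins 54 mm behind the grasp point. The pads swing forward as they close: fully open they stand 13 mm farther back than shut.
Start: joints at [1.056, 0.313, 0.046, 1.304, 0, 1.431], TCP at [0.211, 0.535, 0.248] pointing down, gripper open.
Joint ranges: [-2.76, 2.76], [-0.86, 1.69], [-1.03, 1.26], [-2.2, 2.34], [-1.47, 1.5], [-3.14, 3.14]. Speed limits (rad/s): [2.57, 2.57, 3.14, 3.14, 3.14, 3.14].

INTERFACE

Orientations are given as a unit quaternion [w, x, y, z].
In Python, from workcell import env gives the robot as it stands. The module is installed in compiled form; this text tells all that it offers.
- The arm moves only by the shell command python3 -m pendant 'ROWS' [FORCE]. ROWS is JSON, a list of rows, each a list of 5 numbers: the gripper's target within -1 to 1 (fully open at 1, half-way at 0, shut at -1), then the shift along the tool's x, y, z in m, then the turn about the tool's z in rad. A call has 1 to 8 rows; each row shifts and turns the commanded pose from where the row before left it, along the tool's axes as they then stand; what a row does not reach is not made up. A row lasts 1/8 s, in which the tool goes at most 62.5 mm and 10.7 degrees, less where a joint would pass 70% of its speed; a pose out of reach is approached as far as the arm can. A call with a gripper value outside its range is refused whole. The fingers move at their own pace and stop on an object; FORCE is the grip in N (left out, the last holds). Time passes only in rows, so rows that do not move let the fingers close. It gives the time, the measured TCP pose, the force, the opening and the grip force at its end, in the units of the state.
- env.get_state(): the state, without advancing time (a new reading comes with each control period).
- env.read_camera(name): name is "scene" or "side" or "wrist"; returns the picture (420x560x3 uint8, red, green, blue); there is no depth.
- env.calibration(name): a dict with "K" (3x3 intrinsics, pixels), "T" (4x4, takes a point from camera to world coordinates); the wrist camera has in their place "tool_from_camera" (4x4, takes a point from camera to tool coordinates, whose origin is the TCP and whose axes are the flange's). Camera axes: x right, y down, z forward; pixel columns grow to the right and rows downward; lengths in m; the calibration is good to about 2 mm. A picture is of the moment at which its call begins: read the wrist's pose just before it. calibration takes no time and is no camera call.
- env.hand_in(): hands the job in; it is judged then, once.
Trained networks look in the newest picture that a camera, given by its name, has taken for a name from the list of things; names that differ only in an ending like _2 or _b are one class to them, and where a whole thing is asked for, a point or a joint stands for the part that bears it (a point fixed in the world has none). Each returns a list of dicts, best first, with "score" (0 to 1); they miss things now and then, are a little off and sometimes report something else, mostly with a low value. They report only what shows in the picture. A call takes as long as a camera call. They do not tell look-alikes from the thing itself.
- env.recognise(camera, label): "centre" ([column, row] in pixels, amid what is visible of it).
The state is a dict: "clock": time; "joint_pos": joint angles; "qvel": joint speeds; "tau": joint torques, N m; "tcp_pos": TCP position; "orientation": TCP orientation; "wrist_force": force on the tool from outside, world axes, zero at the start; "ft_torque": the same for the moment, N m; "finger_gap": finger opening in m; "grip_force": force on a finger pad.
Only numpy, scipy, OpenCV 4.12 (cv2) and the standard library are available. Lean on these libraries where they do the work, as an engineer would, in place of code of your own. Each camera call takes 0.05 s, during which the arm holds its last target. There are 200 camera calls.

## Working session

There is one attempt and no reset: what is moved stays moved. The work goes in short steps, Python scripts to look and compute and a shell command to move; the robot and the scene stay as the last step left them, time stands still between calls to the robot, and variables do not carry over. Pictures are saved under pics/ and viewed, at most 14 in all, crops included, and the job is handed in when it is done.

```bash
mkdir -p pics; cat > h.py <<'E'
import numpy as np,cv2,json
from workcell import env
from scipy.spatial.transform import Rotation as R
def shot(c,fn=None):
    im=env.read_camera(c)
    if fn: cv2.imwrite('pics/'+fn,im[:,:,::-1])
    return im
def Tcam(c):
    cal=env.calibration(c); K=np.array(cal['K'])
    if c=='wrist':
        s=env.get_state(); q=s['orientation']
        T=np.eye(4); T[:3,:3]=R.from_quat([q[1],q[2],q[3],q[0]]).as_matrix(); T[:3,3]=s['tcp_pos']
        return K,T@np.array(cal['tool_from_camera'])
    return K,np.array(cal['T'])
def ray(c,px,z):
    K,T=Tcam(c); d=T[:3,:3]@np.linalg.solve(K,[px[0],px[1],1]); o=T[:3,3]
    return o+d*(z-o[2])/d[2]
def proj(c,P):
    K,T=Tcam(c); p=np.linalg.inv(T)@np.append(P,1); p=K@p[:3]; return p[:2]/p[2]
E
python3 - <<'E'
from h import *
np.set_printoptions(precision=3,suppress=True)
zs=dict(handle=.035,red_pin=.03,black_pin=.03,collar=.02,case=.03,tray_grip=.114,blue_tray=.007)
for c in ['scene','side']:
    shot(c,c+'0.png')
    K,T=Tcam(c);print(c,T[:3,3])
    for n,z in zs.items():
        for r in env.recognise(c,n): print(n,round(r['score'],2),np.round(r['centre']),ray(c,r['centre'],z))
s=env.get_state();print(s)
cal=env.calibration('wrist');print(cal)
a,b=[cv2.imread(f'pics/{c}0.png') for c in('scene','side')]
E
```

```text
scene [ 1.133 -0.705  1.421]
handle 0.86 [228. 204.] [ 0.436 -0.084  0.035]
red_pin 0.64 [262. 178.] [0.449 0.061 0.03 ]
black_pin 0.51 [276. 233.] [ 0.61 -0.07  0.03]
collar 0.68 [307. 208.] [0.624 0.066 0.02 ]
case 0.78 [312. 154.] [0.514 0.236 0.03 ]
tray_grip 0.79 [311. 149.] [0.537 0.195 0.114]
blue_tray 0.86 [227. 337.] [ 0.703 -0.393  0.007]
blue_tray 0.85 [137. 275.] [ 0.38  -0.417  0.007]
blue_tray 0.72 [212. 262.] [ 0.52  -0.251  0.007]
side [ 0.341 -0.781  0.876]
handle 0.74 [224. 257.] [ 0.426 -0.089  0.035]
red_pin 0.53 [215. 211.] [0.44  0.062 0.03 ]
black_pin 0.87 [301. 234.] [ 0.61  -0.075  0.03 ]
collar 0.74 [224. 150.] [0.519 0.298 0.02 ]
collar 0.57 [308. 130.] [0.772 0.306 0.02 ]
case 0.6 [225. 160.] [0.51  0.244 0.03 ]
tray_grip 0.86 [225. 149.] [0.502 0.184 0.114]
blue_tray 0.97 [402. 352.] [ 0.699 -0.41   0.007]
blue_tray 0.96 [288. 310.] [ 0.519 -0.246  0.007]
blue_tray 0.74 [233. 401.] [ 0.363 -0.395  0.007]
{'clock': 0.8, 'joint_pos': array([1.056, 0.313, 0.046, 1.304, 0.   , 1.431]), 'qvel': array([ 0.   ,  0.001,  0.001,  0.001, -0.002,  0.   ]), 'tau': array([ -0.002, -48.039,  29.879,  -0.   ,  -0.   ,  -0.   ]), 'tcp_pos': array([0.211, 0.535, 0.248]), 'orientation': array([0.   , 0.186, 0.982, 0.   ]), 'wrist_force': array([-0.922,  0.558, -0.356]), 'ft_torque': array([0.009, 0.003, 0.011]), 'grip_force': 0.0, 'finger_gap': 0.08516918001964895}
{'K': array([[297.427,   0.   , 278.443],
       [  0.   , 297.427, 215.09 ],
       [  0.   ,   0.   ,   1.   ]]), 'tool_from_camera': array([[ 0.001, -0.961, -0.276,  0.07 ],
       [ 1.   ,  0.001, -0.   ,  0.   ],
       [ 0.001, -0.276,  0.961, -0.126],
       [ 0.   ,  0.   ,  0.   ,  1.   ]])}
```

View pics/scene0.png

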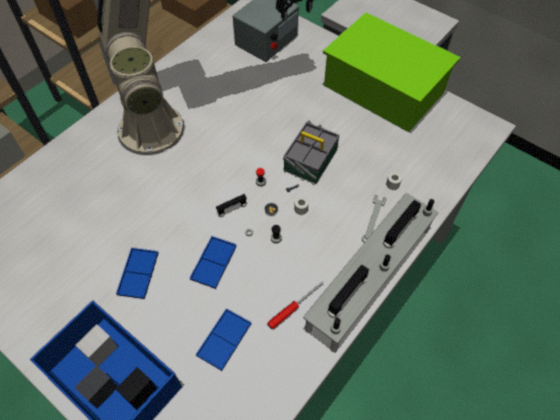

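View pics/side0.png

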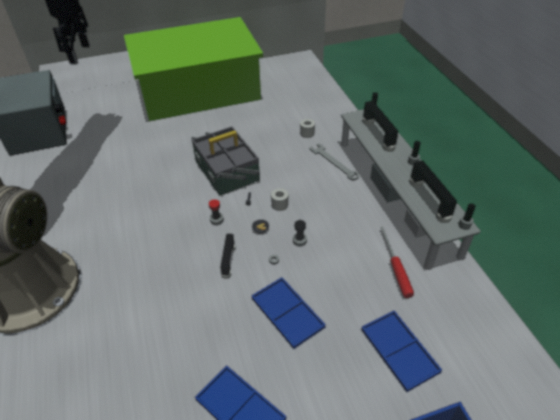

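Scene: the case with its yellow bar is at (312,154), red pin (261,176), black pin (276,233) and handle (231,204).
Collar candidates: (301,206) at world y≈0.07 and (394,181) at y≈0.31. The rightmost is (301,206).
Blue tray candidates: (213,262) at y≈-0.25, (137,275) at y≈-0.40 and (223,338) at y≈-0.40. The leftmost is (213,262).
I'll confirm both in one enlarged crop.

```bash
cat >> h.py <<'E'
def rel(x,y,z,yaw=None):
    """tool-frame shift to world target, and turn (tool z) so that tool y axis lies at world angle yaw (mod 180)"""
    s=env.get_state(); q=s['orientation']; M=R.from_quat([q[1],q[2],q[3],q[0]]).as_matrix()
    a=np.arctan2(M[1,1],M[0,1]); t=0
    if yaw is not None:
        t=-(yaw-a); t=(t+np.pi/2)%np.pi-np.pi/2
        c,sn=np.cos(t),np.sin(t); Mt=M@np.array([[c,-sn,0],[sn,c,0],[0,0,1]])
    else: Mt=M
    d=np.array([x,y,z])-s['tcp_pos']
    print('turn',round(t,3),'shift before turn',np.round(M.T@d,4),'after turn',np.round(Mt.T@d,4),'j6',round(s['joint_pos'][5],2))
E
python3 - <<'E'
from h import *
im=cv2.imread('pics/scene0.png')[120:370,110:420]
cv2.imwrite('pics/crop.png',cv2.resize(im,None,fx=2.4,fy=2.4,interpolation=cv2.INTER_CUBIC))
rel(.49,.22,.27)
E
```

```text
turn 0 shift before turn [-0.3754 -0.1909 -0.0217] after turn [-0.3754 -0.1909 -0.0217] j6 1.43
```

View pics/crop.png

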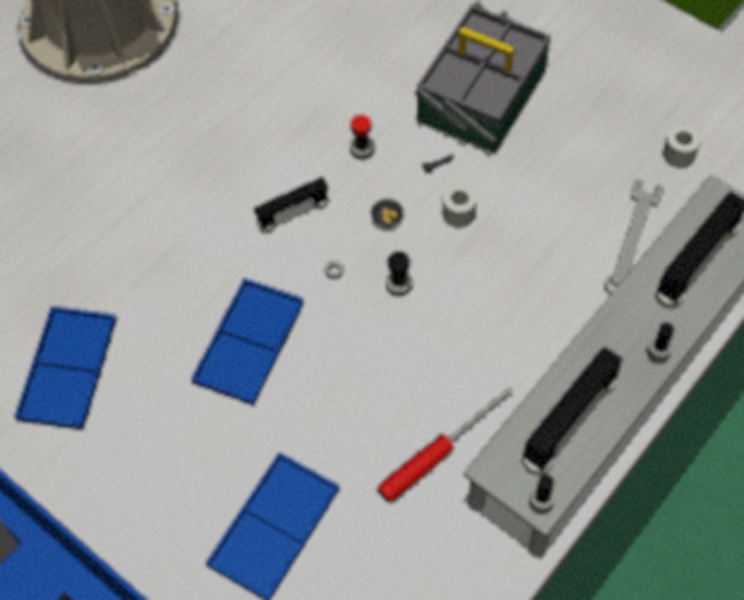

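The enlarged crop confirms the choices: collar at crop (460,207), near the pins, and the blue tray nearest the case at crop (248,342). Now I'll move over the case.

```bash
python3 -m pendant '[[1,-0.047,-0.024,-0.003,0],[1,-0.047,-0.024,-0.003,0],[1,-0.047,-0.024,-0.003,0],[1,-0.047,-0.024,-0.003,0],[1,-0.047,-0.024,-0.003,0],[1,-0.047,-0.024,-0.003,0],[1,-0.047,-0.024,-0.003,0],[1,-0.046,-0.023,-0.001,0]]'; python3 -m pendant '[[1,0,0,0,0],[1,0,0,0,0]]'
python3 - <<'E'
from h import *
shot('wrist','w1.png')
for n,z in dict(case=.03,tray_grip=.114,red_pin=.03,handle=.035).items():
    for r in env.recognise('wrist',n): print(n,round(r['score'],2),np.round(r['centre']),ray('wrist',r['centre'],z))
E
```

```text
clock: 1.8
tcp_pos: [0.4907, 0.2186, 0.2708]
orientation: [0.0, 0.186, 0.982, 0.0]
wrist_force: [-0.2, 0.6, 0.2]
finger_gap: 0.0855
grip_force: 0.0
clock: 2.05
tcp_pos: [0.4893, 0.22, 0.2702]
orientation: [-0.0, 0.187, 0.982, 0.0]
wrist_force: [0.7, 0.3, 0.1]
finger_gap: 0.0857
grip_force: 0.0
case 0.71 [301. 202.] [0.51574055 0.24057546 0.03      ]
tray_grip 0.65 [300. 207.] [0.49932844 0.23931914 0.114     ]
tray_grip 0.29 [ 15. 305.] [ 0.49002683 -0.08517056  0.114     ]
red_pin 0.74 [ 55. 233.] [ 0.43861377 -0.07186579  0.03      ]
red_pin 0.62 [144. 198.] [0.4400717  0.05839931 0.03      ]
red_pin 0.48 [301. 202.] [0.51595912 0.2408856  0.03      ]
handle 0.66 [ 55. 230.] [ 0.43582206 -0.06595134  0.035     ]
```

View pics/w1.png

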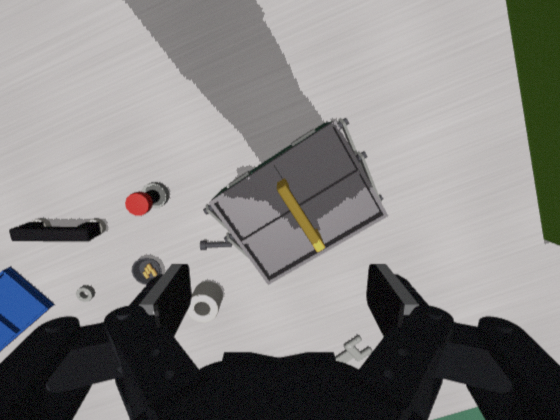

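The wrist view shows the grey tray around (300,205), with the yellow bar from (282,183) to (320,248). The red pin's head is at (138,203), the handle at (57,230) and the collar at (206,303). I'll fit the bar and the tray outline.

```bash
python3 - <<'E'
from h import *
im=cv2.imread('pics/w1.png'); hsv=cv2.cvtColor(im,cv2.COLOR_BGR2HSV)
m=cv2.inRange(hsv,(18,120,60),(35,255,255)); m[:, :250]=0;m[:150]=0;m[280:]=0
ys,xs=np.nonzero(m); P=np.array([ray('wrist',(a,b),.12)[:2] for a,b in zip(xs,ys)])
(c,sz,ang)=cv2.minAreaRect((P*1000).astype(np.float32)); print(len(P),c,sz,ang)
# tray wall top corners
for p in [(211,200),(333,121),(385,213),(270,282)]: print(p,ray('wrist',p,.078))
E
```

```text
862 (506.9901123046875, 237.41151428222656) (81.00813293457031, 12.300385475158691) 10.834590911865234
(211, 200) [0.4662851  0.15041755 0.078     ]
(333, 121) [0.43634498 0.30141358 0.078     ]
(385, 213) [0.55004779 0.32443633 0.078     ]
(270, 282) [0.58289306 0.173655   0.078     ]
```

```bash
python3 -c "
from h import *
rel(.508,.2375,.112,1.763)"
```

```text
turn -0.565 shift before turn [-0.0119  0.0223  0.1585] after turn [-0.0219  0.0124  0.1585] j6 0.65
```

```bash
python3 -m pendant '[[0,0,0,0,-0.142],[0,0,0,0,-0.141],[0,0,0,0,-0.141],[0,0,0,0,-0.141],[0,-0.022,0.0125,0.04,0],[0,0,0,0.04,0],[0,0,0,0.04,0],[0,0,0,0.025,0]]' 40; python3 -m pendant '[[0,0,0,0.0135,0],[0,0,0,0,0]]'
python3 - <<'E'
from h import *
rel(.508,.2375,.112,1.763)
shot('wrist','w2.png')
E
```

```text
clock: 3.3
tcp_pos: [0.5072, 0.2371, 0.1232]
orientation: [-0.001, -0.096, 0.995, -0.0]
wrist_force: [-0.1, -0.2, 0.0]
finger_gap: 0.0427
grip_force: 0.0
clock: 3.55
tcp_pos: [0.5081, 0.2368, 0.1113]
orientation: [-0.001, -0.095, 0.995, -0.0]
wrist_force: [-0.4, -0.3, -0.4]
finger_gap: 0.043
grip_force: 0.0
turn -0.001 shift before turn [-0.      0.0007 -0.0007] after turn [-0.      0.0007 -0.0007] j6 0.1
```

View pics/w2.png

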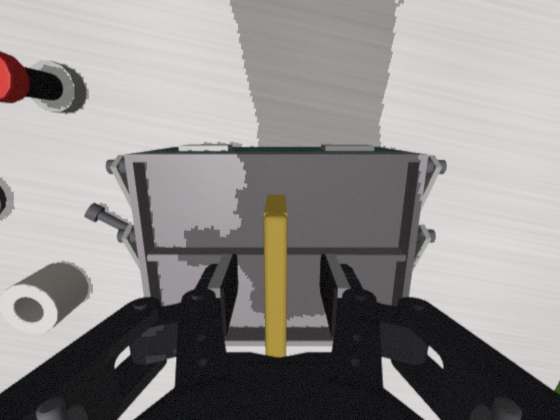

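The bar sits midway between the fingers at column 275. I'll grip it, then follow the arc.

```bash
python3 -m pendant '[[-1,0,0,0,0],[-1,0,0,0,0],[-1,0,0,0,0],[-1,0,0,0,0]]' 60; python3 -m pendant '[[-1,-0.0075,0,-0.0107,0],[-1,-0.0092,0,-0.0093,0],[-1,-0.0107,0,-0.0075,0],[-1,0,0,0,0]]'
```

```text
clock: 4.1
tcp_pos: [0.5099, 0.2358, 0.1131]
orientation: [0.001, -0.095, 0.996, -0.001]
wrist_force: [-0.4, -4.1, 6.4]
finger_gap: 0.0089
grip_force: 59.2
clock: 4.6
tcp_pos: [0.5363, 0.241, 0.1403]
orientation: [-0.0, -0.095, 0.996, -0.001]
wrist_force: [-2.2, -5.8, 3.8]
finger_gap: 0.009
grip_force: 59.9
```

Low forces, and the tray is following. I'll continue.

```bash
python3 -m pendant '[[-1,-0.0119,0,-0.0055,0],[-1,-0.0126,0,-0.0034,0],[-1,-0.013,0,-0.0011,0],[-1,-0.013,0,0.0011,0],[-1,-0.0126,0,0.0034,0],[-1,-0.0119,0,0.0055,0],[-1,0,0,0,0]]'; python3 -m pendant '[[-1,-0.0107,0,0.0075,0],[-1,-0.0092,0,0.0093,0],[-1,-0.0075,0,0.0095,0],[-1,0,0,0,0],[-1,0,0,0,0]]'
```

```text
clock: 5.48
tcp_pos: [0.6119, 0.2556, 0.1398]
orientation: [0.002, -0.094, 0.996, -0.0]
wrist_force: [3.7, -4.1, 0.8]
finger_gap: 0.0086
grip_force: 59.6
clock: 6.1
tcp_pos: [0.6374, 0.2605, 0.1133]
orientation: [0.001, -0.095, 0.996, -0.0]
wrist_force: [0.9, -5.0, 0.1]
finger_gap: 0.0087
grip_force: 59.5
```

```bash
python3 -m pendant '[[0,0,0,0,0],[0,0,0,0,0],[0,0,0,0,0],[0,0,0,-0.03,0],[0,0,0,-0.04,0],[0,0,0,-0.05,0],[0,0,0,-0.03,0]]'
python3 -c "
from h import *
rel(.43,-.08,.26)
print(ray('wrist',(0,0),0))
im=cv2.imread('pics/w1.png')"
```

```text
clock: 6.98
tcp_pos: [0.6367, 0.2616, 0.2662]
orientation: [0.002, -0.095, 0.995, 0.001]
wrist_force: [1.2, -0.1, -0.5]
finger_gap: 0.0428
grip_force: 0.0
turn 0 shift before turn [ 0.2677 -0.2963  0.005 ] after turn [ 0.2677 -0.2963  0.005 ] j6 0.08
[ 0.49060556 -0.08831057  0.        ]
```

```bash
python3 -m pendant '[[0,0.038,-0.0425,0,0],[0,0.038,-0.0425,0,0],[0,0.038,-0.0425,0,0],[0,0.038,-0.0425,0,0],[0,0.038,-0.0425,0,0],[0,0.038,-0.0425,0,0],[0,0.04,-0.0413,0.005,0],[0,0,0,0,0]]'
python3 - <<'E'
from h import *
shot('wrist','w3.png')
for n,z in dict(handle=.042,red_pin=.055,black_pin=.055,collar=.04,blue_tray=.014,tray_grip=.114).items():
    for r in env.recognise('wrist',n): print(n,round(r['score'],2),np.round(r['centre']),ray('wrist',r['centre'],z))
E
```

```text
clock: 7.98
tcp_pos: [0.4272, -0.0828, 0.2581]
orientation: [-0.0, -0.092, 0.996, 0.0]
wrist_force: [0.3, 0.6, 0.4]
finger_gap: 0.0427
grip_force: 0.0
handle 0.56 [286. 200.] [ 0.43712781 -0.07102722  0.042     ]
red_pin 0.98 [392. 223.] [0.43845471 0.05541056 0.055     ]
black_pin 0.76 [262. 322.] [ 0.59929016 -0.06829057  0.055     ]
blue_tray 0.98 [36. 86.] [ 0.36761123 -0.37578751  0.014     ]
blue_tray 0.74 [ 39. 326.] [ 0.69735896 -0.38091425  0.014     ]
blue_tray 0.69 [144. 230.] [ 0.51900747 -0.24168563  0.014     ]
tray_grip 0.58 [543. 364.] [0.54973798 0.24112722 0.114     ]
```

View pics/w3.png

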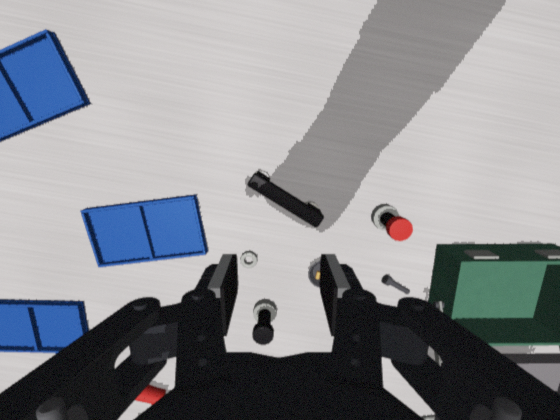

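The wrist view shows the handle from (250,177) to (323,224), red head (400,229), black head (263,332), the target blue tray with corners (82,210), (197,195), (207,250) and (98,266), and the open green case at right. Now I'll measure.

```bash
python3 - <<'E'
from h import *
im=cv2.imread('pics/w3.png'); hsv=cv2.cvtColor(im,cv2.COLOR_BGR2HSV)
def rect(m,z):
    ys,xs=np.nonzero(m); P=np.array([ray('wrist',(a,b),z)[:2] for a,b in zip(xs,ys)])
    return len(P),cv2.minAreaRect((P*1000).astype(np.float32))
def box(m,x0,y0,x1,y1):
    k=np.zeros_like(m);k[y0:y1,x0:x1]=m[y0:y1,x0:x1]
    n,l,st,_=cv2.connectedComponentsWithStats(k); i=1+np.argmax(st[1:,4]); return (l==i)
print('handle',rect(box(cv2.inRange(im,(0,0,0),(45,45,45)),240,165,335,238),.042))
print('red',rect(box(cv2.inRange(hsv,(0,120,60),(10,255,255))|cv2.inRange(hsv,(170,120,60),(180,255,255)),370,190,430,260),.062))
print('blue',rect(box(cv2.inRange(hsv,(100,120,40),(125,255,255)),70,185,220,275),.014))
print('black head',ray('wrist',(263,332),.062),'foot',ray('wrist',(264,308),.014))
shot('scene')
P=[.623,.066,.04]; print(proj('scene',P))
E
```

```text
handle (1117, ((436.9541320800781, -68.09235382080078), (96.69978332519531, 19.818927764892578), 68.72796630859375))Traceback (most recent call last):
  File "<stdin>", line 10, in <module>
  File "<stdin>", line 4, in rect
  File "h.py", line 16, in ray
    K,T=Tcam(c); d=T[:3,:3]@np.linalg.solve(K,[px[0],px[1],1]); o=T[:3,3]
        ~~~~^^^
  File "h.py", line 11, in Tcam
    s=env.get_state(); q=s['orientation']
ValueError: time passes only in moves, steps and waits
```

```bash
sed -i 's/^def Tcam(c):/import functools\n@functools.cache\ndef Tcam(c):/' h.py; cat >> h.py <<'E'
def rect(c,m,z):
    ys,xs=np.nonzero(m); P=np.array([ray(c,(a,b),z)[:2] for a,b in zip(xs,ys)])
    return len(P),cv2.minAreaRect((P*1000).astype(np.float32))
def box(m,x0,y0,x1,y1):
    k=np.zeros_like(m);k[y0:y1,x0:x1]=m[y0:y1,x0:x1]
    n,l,st,_=cv2.connectedComponentsWithStats(k); i=1+np.argmax(st[1:,4]); return (l==i)
E
python3 - <<'E'
from h import *
im=cv2.imread('pics/w3.png'); hsv=cv2.cvtColor(im,cv2.COLOR_BGR2HSV)
print('red',rect('wrist',box(cv2.inRange(hsv,(0,120,60),(10,255,255))|cv2.inRange(hsv,(170,120,60),(180,255,255)),370,190,430,260),.062))
print('blue',rect('wrist',box(cv2.inRange(hsv,(100,120,40),(125,255,255)),70,185,220,275),.014))
print('black head',ray('wrist',(263,332),.062),'foot',ray('wrist',(264,308),.014))
print('case corners',[ray('wrist',p,.058)[:2].round(3) for p in [(437,245),(428,338)]])
rel(.437,-.068,.035,-.372)
E
```

```text
red (480, ((440.7694091796875, 62.22132873535156), (30.656700134277344, 25.275625228881836), 60.59885025024414))
blue (6740, ((521.813720703125, -240.426513671875), (81.54510498046875, 152.10372924804688), 18.314594268798828))
black head [ 0.60753483 -0.06486514  0.062     ] foot [ 0.60456565 -0.06640601  0.014     ]
case corners [array([0.453, 0.115]), array([0.578, 0.147])]
turn -1.006 shift before turn [-0.0093  0.0099  0.223 ] after turn [-0.0134 -0.0026  0.223 ] j6 -0.56
```

```bash
python3 -m pendant '[[0,0,0,0.02,-0.168],[0,0,0,0.02,-0.168],[0,0,0,0.02,-0.168],[0,0,0,0.02,-0.168],[0,0,0,0.02,-0.167],[0,0,0,0.02,-0.167],[0,-0.013,-0.0026,0.02,0],[0,0,0,0,0]]'
python3 - <<'E'
from h import *
shot('wrist','w4.png')
im=cv2.imread('pics/w4.png')
rel(.437,-.068,.033,-.372)
print(proj('wrist',[.437,-.068,.042]))
E
```

```text
clock: 9.32
tcp_pos: [0.4357, -0.0679, 0.1167]
orientation: [-0.001, -0.564, 0.826, 0.001]
wrist_force: [0.0, -0.6, 0.3]
finger_gap: 0.0427
grip_force: 0.0
turn -0.0 shift before turn [-0.0008 -0.0008  0.0846] after turn [-0.0008 -0.0008  0.0846] j6 -1.54
[277.84244772 232.37219842]
```

View pics/w4.png

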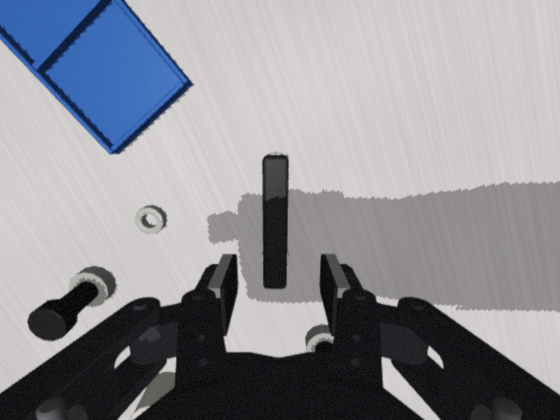

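The handle runs along column 275 from row 157 to row 287, aligned with the fingers. I'll check its middle.

```bash
python3 - <<'E'
from h import *
a=ray('wrist',(275,157),.042);b=ray('wrist',(275,287),.042);m=(a+b)/2
print(a,b,np.linalg.norm(a-b),m); rel(m[0],m[1],.033,-.372)
E
```

```text
[ 0.4194074  -0.11831654  0.042     ] [ 0.45493033 -0.02797024  0.042     ] 0.09707900366033559 [ 0.43716886 -0.07314339  0.042     ]
turn -0.0 shift before turn [ 0.0039 -0.0028  0.0846] after turn [ 0.0039 -0.0028  0.0846] j6 -1.54
```

```bash
python3 -m pendant '[[0,0.004,-0.0025,0.03,0],[0,0,0,0.035,0],[0,0,0,0.0195,0],[0,0,0,0,0],[-1,0,0,0,0],[-1,0,0,0,0],[-1,0,0,0,0],[-1,0,0,0,0]]' 50; python3 -m pendant '[[-1,0,0,-0.04,0],[-1,0,0,-0.04,0],[-1,0,0,-0.05,0],[-1,0,0,-0.03,0],[-1,0,0,0,0]]'
python3 -c "
from h import *
print(env.get_state()['finger_gap'])
rel(.506,.237,.2,.192)"
```

```text
clock: 10.38
tcp_pos: [0.4383, -0.0744, 0.0347]
orientation: [0.001, -0.563, 0.826, -0.001]
wrist_force: [-1.2, -0.4, 7.4]
finger_gap: 0.0171
grip_force: 49.4
clock: 11.0
tcp_pos: [0.4387, -0.0746, 0.1959]
orientation: [0.002, -0.563, 0.826, -0.002]
wrist_force: [0.2, 0.4, -2.1]
finger_gap: 0.0172
grip_force: 49.6
0.017188550582409146
turn -0.567 shift before turn [-0.3146  0.0514 -0.0043] after turn [-0.293  -0.1255 -0.0043] j6 -1.55
```

```bash
python3 -m pendant '[[-1,0,0,0,-0.142],[-1,0,0,0,-0.142],[-1,0,0,0,-0.142],[-1,0,0,0,-0.141],[-1,-0.049,-0.021,0,0],[-1,-0.049,-0.021,0,0],[-1,-0.049,-0.021,0,0],[-1,-0.049,-0.021,0,0]]'; python3 -m pendant '[[-1,-0.049,-0.021,0,0],[-1,-0.048,-0.0205,0,0],[-1,0,0,0,0],[-1,0,0,0.04,0],[-1,0,0,0.03,0],[-1,0,0,0.02,0],[-1,0,0,0,0]]'
python3 - <<'E'
from h import *
rel(.506,.237,.040,.192); shot('wrist','w5.png')
E
```

```text
clock: 12.0
tcp_pos: [0.4814, 0.1359, 0.1917]
orientation: [0.001, 0.772, -0.636, -0.001]
wrist_force: [0.4, 0.4, -1.9]
finger_gap: 0.0168
grip_force: 49.6
clock: 12.88
tcp_pos: [0.5018, 0.2359, 0.1006]
orientation: [0.003, 0.771, -0.636, -0.002]
wrist_force: [-0.4, -0.2, -1.2]
finger_gap: 0.0168
grip_force: 49.6
turn -0.001 shift before turn [-0.0004 -0.0047  0.0606] after turn [-0.0004 -0.0047  0.0606] j6 -1.47
```

View pics/w5.png

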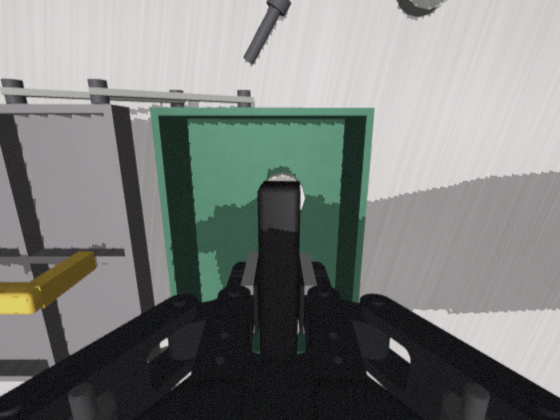

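The handle hangs squarely over the open compartment, with the bar at column 280 and the interior spanning columns 165 to 362. I'll lower it.

```bash
python3 -m pendant '[[-1,0,-0.004,0.025,0],[-1,0,0,0.02,0],[-1,0,0,0.01,0],[-1,0,0,0.004,0],[-1,0,0,0,0]]'; python3 -m pendant '[[-1,0,0,0.003,0],[-1,0,0,0,0],[-0.2,0,0,0,0],[-0.2,0,0,0,0],[-0.2,0,0,0,0]]'; python3 -m pendant '[[-0.2,0,0,-0.02,0],[-0.2,0,0,-0.04,0],[-0.2,0,0,-0.06,0],[-0.2,0,0,-0.06,0],[0,0,0,-0.03,0],[0,0,0,0,0]]'
python3 - <<'E'
from h import *
rel(.636,.2625,.22,1.763); shot('wrist','w6.png')
E
```

```text
clock: 13.55
tcp_pos: [0.5086, 0.2383, 0.045]
orientation: [-0.0, 0.772, -0.636, 0.0]
wrist_force: [-0.9, -0.2, -1.3]
finger_gap: 0.017
grip_force: 49.6
clock: 14.18
tcp_pos: [0.5084, 0.2384, 0.0417]
orientation: [-0.0, 0.772, -0.636, 0.0]
wrist_force: [0.1, 0.6, 0.2]
finger_gap: 0.0345
grip_force: 0.0
clock: 14.92
tcp_pos: [0.5098, 0.2388, 0.2548]
orientation: [-0.003, 0.772, -0.636, 0.002]
wrist_force: [-0.8, 1.0, -0.9]
finger_gap: 0.0427
grip_force: 0.0
turn -1.571 shift before turn [ 0.0009 -0.1281  0.0356] after turn [0.1281 0.0009 0.0356] j6 -1.47
```

View pics/w6.png

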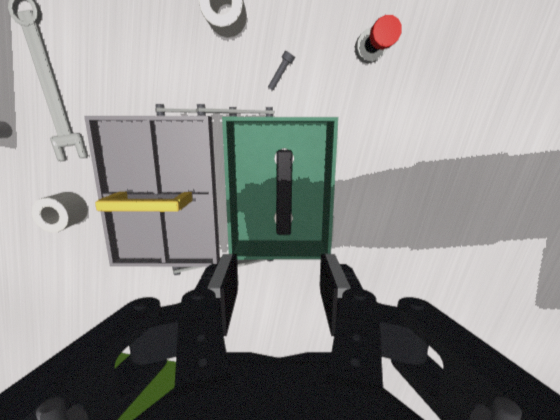

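The handle stands in the compartment at (284,192), and the tray is over on the far side with its bar at (145,203). I'll turn back and grip the bar again.

```bash
python3 -m pendant '[[0,0,0,0,0.175],[0,0,0,0,0.175],[0,0,0,0,0.175],[0,0,0,0,0.175],[0,0,0,0,0.175],[0,0,0,0,0.175],[0,0,0,0,0.175],[0,0,0,0,0.175]]'; python3 -m pendant '[[0,0,0,0,0.171],[0,-0.043,0,0,0],[0,-0.043,0,0,0],[0,-0.042,-0.002,0,0],[0,0,0,0.04,0],[0,0,0,0.04,0],[0,0,0,0.025,0],[0,0,0,0,0]]'
python3 - <<'E'
from h import *
rel(.637,.2610,.1125,1.763)
E
```

```text
clock: 15.98
tcp_pos: [0.5072, 0.238, 0.2491]
orientation: [-0.002, -0.178, 0.984, -0.0]
wrist_force: [0.2, -0.1, 1.0]
finger_gap: 0.0428
grip_force: 0.0
clock: 16.98
tcp_pos: [0.6314, 0.26, 0.1416]
orientation: [-0.004, -0.096, 0.995, -0.001]
wrist_force: [0.1, -0.3, -0.2]
finger_gap: 0.0424
grip_force: 0.0
turn -0.0 shift before turn [-0.0059 -0.      0.029 ] after turn [-0.0059 -0.      0.029 ] j6 0.08
```

```bash
python3 -m pendant '[[0,-0.004,0,0.02,0],[0,0,0,0.0095,0],[0,0,0,0,0],[-1,0,0,0,0],[-1,0,0,0,0],[-1,0,0,0,0],[-1,0,0,0,0]]' 60; python3 -m pendant '[[-1,0.0075,0,-0.0107,0],[-1,0.0092,0,-0.0093,0],[-1,0.0107,0,-0.0075,0],[-1,0,0,0,0]]'
```

```text
clock: 17.85
tcp_pos: [0.6389, 0.2608, 0.118]
orientation: [0.001, -0.096, 0.995, -0.001]
wrist_force: [-0.0, -5.9, 4.0]
finger_gap: 0.0088
grip_force: 59.6
clock: 18.35
tcp_pos: [0.6119, 0.2557, 0.1456]
orientation: [0.001, -0.096, 0.995, -0.001]
wrist_force: [3.2, -5.0, 2.2]
finger_gap: 0.0085
grip_force: 59.5
```

```bash
python3 -m pendant '[[-1,0.0119,0,-0.0055,0],[-1,0.0126,0,-0.0034,0],[-1,0.013,0,-0.0011,0],[-1,0.013,0,0.0011,0],[-1,0.0126,0,0.0034,0],[-1,0.0119,0,0.0055,0],[-1,0,0,0,0]]'
```

```text
clock: 19.23
tcp_pos: [0.536, 0.2409, 0.1441]
orientation: [-0.001, -0.096, 0.995, -0.001]
wrist_force: [-2.6, -4.4, 1.1]
finger_gap: 0.0087
grip_force: 59.6
```

```bash
python3 -m pendant '[[-1,0.0107,0,0.0075,0],[-1,0.0092,0,0.0093,0],[-1,0.0075,0,0.0105,0],[-1,0,0,0,0],[-1,0,0,0,0]]';python3 -m pendant '[[0,0,0,0,0],[0,0,0,0,0],[0,0,0,0,0],[0,0,0,-0.03,0],[0,0,0,-0.04,0],[0,0,0,-0.05,0],[0,0,0,-0.03,0],[0,0,0,0,0]]'
python3 - <<'E'
from h import *
shot('wrist','w7.png')
im=cv2.imread('pics/w7.png'); hsv=cv2.cvtColor(im,cv2.COLOR_BGR2HSV)
m=cv2.inRange(hsv,(18,120,60),(35,255,255)); m[:, :200]=0;m[:130]=0;m[290:]=0;
print(rect('wrist',box(m,0,0,560,420),.12))
rel(.44,.062,.2,1.763)
E
```

```text
clock: 19.85
tcp_pos: [0.5113, 0.2362, 0.118]
orientation: [0.001, -0.096, 0.995, -0.001]
wrist_force: [-0.1, -6.7, 5.4]
finger_gap: 0.0083
grip_force: 60.0
clock: 20.85
tcp_pos: [0.5121, 0.2375, 0.2701]
orientation: [0.003, -0.096, 0.995, 0.001]
wrist_force: [-0.1, 0.2, -0.4]
finger_gap: 0.0426
grip_force: 0.0
(801, ((506.7511291503906, 234.81695556640625), (77.60230255126953, 9.461472511291504), 10.737245559692383))
turn 0.0 shift before turn [ 0.1037 -0.1583  0.0678] after turn [ 0.1036 -0.1584  0.0678] j6 0.1
```

View pics/w7.png

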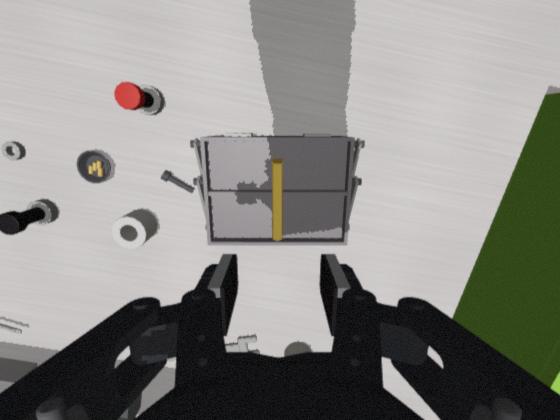

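The tray is lowered, with its bar centred at (277,200). Collar top is at (129,232), red head (129,96) and black head (12,223). Next is the red pin. I'll grip it with the fingers closing along case x, clear of the bar when it is placed.

```bash
python3 - <<'E'
from h import *
im=cv2.imread('pics/w7.png'); hsv=cv2.cvtColor(im,cv2.COLOR_BGR2HSV)
print('red',rect('wrist',box(cv2.inRange(hsv,(0,120,60),(10,255,255))|cv2.inRange(hsv,(170,120,60),(180,255,255)),100,70,160,130),.062))
print('foot',ray('wrist',(149,100),.014),'collar',ray('wrist',(129,232),.04),'blk',ray('wrist',(12,223),.062))
E
python3 -m pendant '[[0.4,0.013,-0.02,0,-0.175],[0.4,0,0,0,-0.175],[0.4,0,0,0,-0.175],[0.4,0,0,0,-0.175],[0.4,0,0,0,-0.175],[0.4,0,0,0,-0.175],[0.4,0,0,0,-0.175],[0.4,0,0,0,-0.175]]'; python3 -m pendant '[[0.4,0,0,0,-0.171],[0.4,0,0,0,0]]'
python3 -c "
from h import *
rel(.441,.062,.13,.192)"
```

```text
red (632, ((439.37261962890625, 64.82220458984375), (25.21564292907715, 30.493623733520508), 11.083094596862793))
foot [0.43981699 0.06534691 0.014     ] collar [0.60126521 0.06286448 0.04      ] blk [ 0.60648906 -0.0622179   0.062     ]
clock: 21.9
tcp_pos: [0.5009, 0.2145, 0.2652]
orientation: [0.001, 0.717, -0.697, -0.001]
wrist_force: [0.0, 0.1, -0.1]
finger_gap: 0.0599
grip_force: 0.0
clock: 22.15
tcp_pos: [0.5011, 0.2146, 0.2655]
orientation: [0.001, 0.771, -0.637, -0.001]
wrist_force: [0.4, 0.4, 0.2]
finger_gap: 0.0601
grip_force: 0.0
turn -0.001 shift before turn [0.1384 0.0875 0.1358] after turn [0.1383 0.0877 0.1358] j6 -1.5
```

```bash
python3 -m pendant '[[0.4,0.046,0.0295,0.03,0],[0.4,0.046,0.0295,0.04,0],[0.4,0.0445,0.0295,0.04,0],[0.4,0,0,0.025,0],[0.4,0,0,0,0]]'
python3 - <<'E'
from h import *
shot('wrist','w8.png')
im=cv2.imread('pics/w8.png'); hsv=cv2.cvtColor(im,cv2.COLOR_BGR2HSV)
m=cv2.inRange(hsv,(0,120,60),(10,255,255))|cv2.inRange(hsv,(170,120,60),(180,255,255))
b=box(m,0,0,560,420); ys,xs=np.nonzero(b); print(xs.min(),xs.max(),ys.min(),ys.max())
n,r=rect('wrist',b,.062); print(n,r)
rel(r[0][0]/1000,r[0][1]/1000,.053,.192)
E
```

```text
clock: 22.78
tcp_pos: [0.4417, 0.0703, 0.1357]
orientation: [0.001, 0.771, -0.637, -0.002]
wrist_force: [0.1, 0.6, -1.1]
finger_gap: 0.0596
grip_force: 0.0
262 300 199 238
1193 ((443.27471923828125, 61.302181243896484), (27.602073669433594, 27.759180068969727), 55.490821838378906)
turn -0.002 shift before turn [0.0093 0.0014 0.0842] after turn [0.0093 0.0015 0.0842] j6 -1.78
```

```bash
python3 -m pendant '[[0.4,0.009,0.0015,0.03,0],[0.4,0,0,0.035,0],[0.4,0,0,0.019,0],[0.4,0,0,0,0],[-1,0,0,0,0],[-1,0,0,0,0],[-1,0,0,0,0],[-1,0,0,0,0]]' 40; python3 -m pendant '[[-1,0,0,-0.04,0],[-1,0,0,-0.05,0],[-1,0,0,-0.05,0],[-1,0,0,-0.03,0],[-1,0,0,0,0]]'
python3 -c "
from h import *
rel(.486,.193,.2,.192)"
```

```text
clock: 23.82
tcp_pos: [0.4452, 0.0617, 0.0551]
orientation: [-0.001, 0.772, -0.636, 0.001]
wrist_force: [-1.0, -0.2, 5.4]
finger_gap: 0.0266
grip_force: 38.9
clock: 24.45
tcp_pos: [0.446, 0.0616, 0.2267]
orientation: [-0.002, 0.772, -0.636, 0.002]
wrist_force: [0.4, 0.0, -1.5]
finger_gap: 0.0266
grip_force: 39.8
turn 0.0 shift before turn [-0.1214 -0.0642  0.0269] after turn [-0.1214 -0.0642  0.0269] j6 -1.8
```

```bash
python3 -m pendant '[[-1,-0.04,-0.0214,0,0],[-1,-0.04,-0.0214,0,0],[-1,-0.0414,-0.0214,0.02,0],[-1,0,0,0.02,0],[-1,0,0,0.02,0],[-1,0,0,0,0]]'
python3 - <<'E'
from h import *
rel(.486,.193,.120,.192); shot('wrist','w9.png')
E
```

```text
clock: 25.2
tcp_pos: [0.4818, 0.1928, 0.161]
orientation: [0.002, 0.772, -0.636, -0.002]
wrist_force: [-0.8, 0.6, -0.6]
finger_gap: 0.0262
grip_force: 39.8
turn 0.001 shift before turn [ 0.0006 -0.0044  0.0409] after turn [ 0.0006 -0.0044  0.0409] j6 -1.54
```

View pics/w9.png

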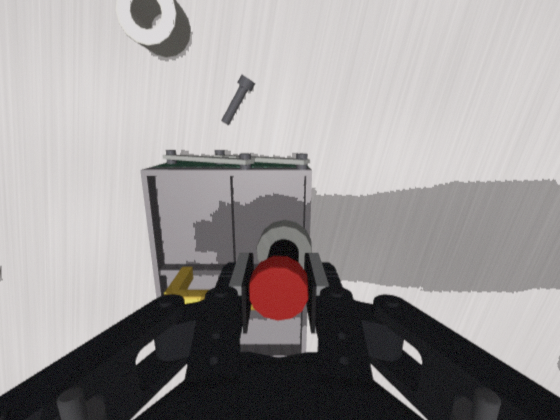

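The pin is over the near-robot pocket, whose edges are at columns 233 and 307, with its foot at (285,240). I'll shift it slightly left and lower it.

```bash
python3 -m pendant '[[-1,0,-0.003,0.015,0],[-1,0,0,0.015,0],[-1,0,0,0.006,0],[-1,0,0,0.003,0],[-1,0,0,0,0]]'; python3 -m pendant '[[-1,0,0,0.002,0],[-1,0,0,0,0],[0,0,0,0,0],[0,0,0,0,0],[0,0,0,0,0]]'
```

```text
clock: 25.88
tcp_pos: [0.4869, 0.1937, 0.1248]
orientation: [-0.0, 0.772, -0.636, -0.0]
wrist_force: [-0.2, 0.3, -0.0]
finger_gap: 0.0263
grip_force: 39.8
clock: 26.5
tcp_pos: [0.487, 0.1937, 0.123]
orientation: [-0.0, 0.772, -0.636, 0.0]
wrist_force: [-0.5, 0.8, -0.0]
finger_gap: 0.0426
grip_force: 0.0
```

```bash
python3 -m pendant '[[0,0,0,-0.02,0],[0,0,0,-0.04,0],[0,0,0,-0.05,0],[0,0,0,-0.04,0],[0,0,0,0,0]]'
python3 - <<'E'
from h import *
shot('wrist','w10.png')
im=cv2.imread('pics/w10.png'); hsv=cv2.cvtColor(im,cv2.COLOR_BGR2HSV)
m=cv2.inRange(hsv,(0,120,60),(10,255,255))|cv2.inRange(hsv,(170,120,60),(180,255,255))
print(rect('wrist',box(m,0,0,560,420),.126))
rel(.602,.064,.2,1.0)
for n,z in dict(collar=.04,black_pin=.055).items():
    for r in env.recognise('wrist',n): print(n,round(r['score'],2),np.round(r['centre']),ray('wrist',r['centre'],z))
E
```

```text
clock: 27.12
tcp_pos: [0.4888, 0.1941, 0.2766]
orientation: [-0.003, 0.772, -0.636, 0.002]
wrist_force: [0.3, 0.6, -0.3]
finger_gap: 0.0427
grip_force: 0.0
(651, ((481.4191589355469, 191.3589324951172), (25.76482582092285, 27.43455696105957), 11.120584487915039))
turn -0.808 shift before turn [ 0.1493 -0.0869  0.0747] after turn [0.166  0.0478 0.0747] j6 -1.54
collar 0.95 [204.  51.] [0.597884   0.06030414 0.04      ]
collar 0.72 [ 54. 232.] [0.76161473 0.30417598 0.04      ]
```

View pics/w10.png

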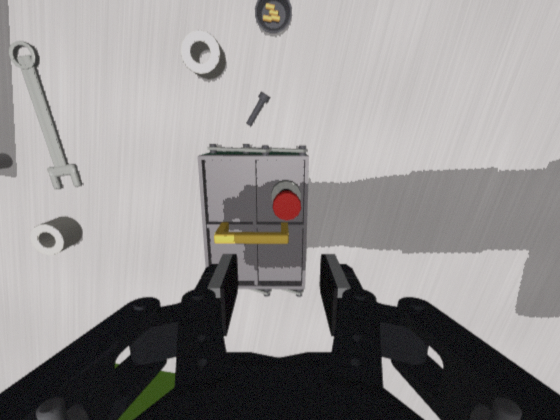

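The red pin stands in its pocket at (287,200). The target collar is at (202,52). Next is the collar.

```bash
python3 -m pendant '[[1,0.0375,-0.022,0,0],[1,0.0375,-0.022,0,0],[1,0.0375,-0.022,0,0],[1,0.0375,-0.022,0.02,0],[1,0,0,0.05,0],[1,0,0,0.05,0],[1,0,0,0.035,0],[1,0,0,0,0]]'
python3 - <<'E'
from h import *
im=shot('wrist','w11.png')
m=cv2.inRange(im,(215,215,205),(255,255,255)); 
rs=env.recognise('wrist','collar')
for r in rs: print(r, ray('wrist',r['centre'],.03))
g=cv2.medianBlur(cv2.cvtColor(im,cv2.COLOR_RGB2GRAY),5)
rel(.600,.063,.030,.192)
print(proj('wrist',[.600,.063,.04]))
E
```

```text
clock: 28.28
tcp_pos: [0.5982, 0.0633, 0.1131]
orientation: [0.003, 0.772, -0.636, -0.004]
wrist_force: [0.0, 0.4, 0.1]
finger_gap: 0.0852
grip_force: 0.0
{'centre': [269.2, 228.2], 'score': 0.97} [0.60847051 0.06612749 0.03      ]
{'centre': [79.3, 415.4], 'score': 0.38} [0.74745907 0.27937997 0.03      ]
turn 0.0 shift before turn [0.     0.0016 0.0877] after turn [0.     0.0016 0.0877] j6 -1.79
[281.11053935 230.70767417]
```

View pics/w11.png

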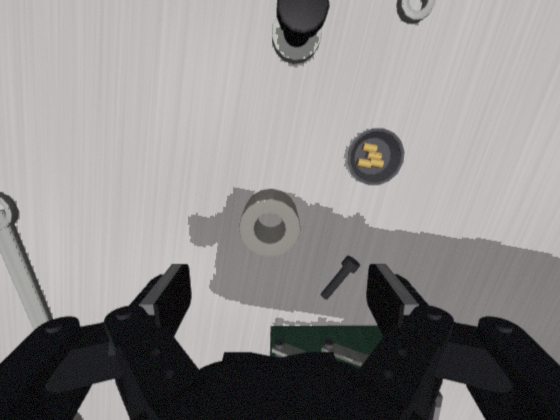

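The collar's ring is at (270,227), and the bolt is clear of the finger paths. I'll adjust by about -7 mm in y and +3 mm in x, then grip.

```bash
python3 -m pendant '[[1,0.003,-0.0065,0.03,0],[1,0,0,0.035,0],[1,0,0,0.022,0],[1,0,0,0,0],[-1,0,0,0,0],[-1,0,0,0,0],[-1,0,0,0,0],[-1,0,0,0,0]]' 30; python3 -m pendant '[[-1,0,0,-0.04,0],[-1,0,0,-0.05,0],[-1,0,0,-0.05,0],[-1,0,0,-0.03,0],[-1,0,0,0,0]]'
python3 - <<'E'
from h import *
c=np.array([.522,-.2405]); a=np.radians(18.3); y=np.array([-np.sin(a),np.cos(a)])
print(c+.0365*y,c-.0365*y)
p=c-.0365*y
rel(p[0],p[1],.13,.192)
E
```

```text
clock: 29.38
tcp_pos: [0.6099, 0.0615, 0.0328]
orientation: [-0.001, 0.772, -0.636, 0.001]
wrist_force: [-1.5, -0.0, 6.3]
finger_gap: 0.0433
grip_force: 29.9
clock: 30.0
tcp_pos: [0.6109, 0.0615, 0.2047]
orientation: [-0.002, 0.772, -0.636, 0.003]
wrist_force: [0.2, -0.6, -1.1]
finger_gap: 0.0436
grip_force: 31.0
[ 0.51053928 -0.20584597] [ 0.53346072 -0.27515403]
turn 0.0 shift before turn [0.3155 0.1409 0.0742] after turn [0.3156 0.1408 0.0742] j6 -1.79
```

```bash
python3 -m pendant '[[-1,0.045,0.0201,0,0],[-1,0.045,0.0201,0,0],[-1,0.045,0.0201,0,0],[-1,0.045,0.0201,0,0],[-1,0.045,0.0201,0,0],[-1,0.045,0.0201,0,0],[-1,0.0455,0.0201,0,0],[-1,0,0,0.03,0]]'; python3 -m pendant '[[-1,0,0,0.04,0],[-1,0,0,0.03,0],[-1,0,0,0,0],[-1,0,0,0,0]]'
python3 - <<'E'
from h import *
rel(.5335,-.2752,.038,.192); shot('wrist','w12.png')
E
```

```text
clock: 31.0
tcp_pos: [0.5313, -0.2794, 0.1712]
orientation: [0.0, 0.77, -0.638, 0.002]
wrist_force: [1.1, 0.7, -0.8]
finger_gap: 0.0434
grip_force: 31.0
clock: 31.5
tcp_pos: [0.5314, -0.2751, 0.1012]
orientation: [-0.0, 0.772, -0.636, 0.0]
wrist_force: [0.4, -0.2, -0.6]
finger_gap: 0.043
grip_force: 31.0
turn 0.001 shift before turn [ 0.0005 -0.0021  0.0632] after turn [ 0.0005 -0.0021  0.0632] j6 -2.38
```

View pics/w12.png

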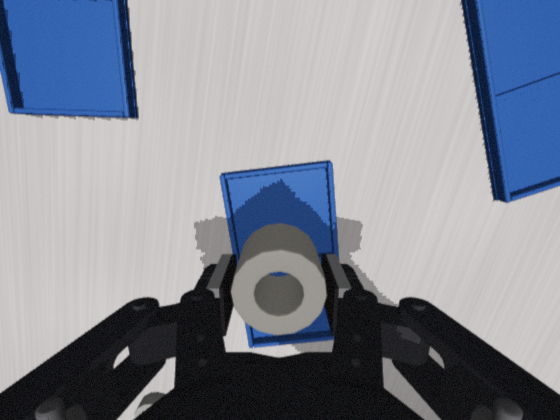

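The collar is over the blue tray, whose corners are at (222,174), (331,163) and (252,346). I'll check the tray centre before lowering.

```bash
python3 - <<'E'
from h import *
a,b,d=[ray('wrist',p,.014)[:2] for p in [(222,174),(331,163),(252,346)]]
print(a,b,d,np.linalg.norm(a-b),np.linalg.norm(a-d),(b+d)/2)
y=(d-a)/np.linalg.norm(d-a); c=(b+d)/2; print(np.degrees(np.arctan2(y[1],y[0])),c+.0365*y,c-.0365*y)
E
```

```text
[ 0.57984552 -0.30651116] [ 0.50468387 -0.3292395 ] [ 0.53383895 -0.1653478 ] 0.07852293271679518 0.14847119907829048 [ 0.51926141 -0.24729365]
108.05131499851335 [ 0.50795121 -0.21259021] [ 0.53057162 -0.2819971 ]
```

```bash
python3 -m pendant '[[-1,0.004,0,0.025,0],[-1,0,0,0.025,0],[-1,0,0,0.01,0],[-1,0,0,0.002,0],[-1,0,0,0,0]]'; python3 -m pendant '[[-1,0,0,0.002,0],[-1,0,0,0,0],[0.4,0,0,0,0],[0.4,0,0,0,0],[0.4,0,0,0,0]]'; python3 -m pendant '[[0.4,0,0,-0.03,0],[0.4,0,0,-0.04,0],[0.4,0,0,-0.05,0],[0.4,0,0,-0.03,0],[0.4,0,0,0,0]]'
python3 - <<'E'
from h import *
rel(.606,-.066,.14,.192); shot('wrist','w13.png')
for r in env.recognise('wrist','collar'): print(r, ray('wrist',r['centre'],.03))
for r in env.recognise('wrist','black_pin'): print(r, ray('wrist',r['centre'],.05))
E
```

```text
clock: 32.17
tcp_pos: [0.5327, -0.2794, 0.0399]
orientation: [-0.0, 0.772, -0.636, 0.001]
wrist_force: [-0.8, -0.1, -0.5]
finger_gap: 0.0435
grip_force: 31.0
clock: 32.8
tcp_pos: [0.532, -0.279, 0.0369]
orientation: [-0.0, 0.772, -0.636, 0.0]
wrist_force: [-0.1, -0.2, 0.6]
finger_gap: 0.06
grip_force: 0.0
clock: 33.42
tcp_pos: [0.5335, -0.28, 0.1901]
orientation: [-0.0, 0.772, -0.636, 0.003]
wrist_force: [-0.2, 0.9, -1.1]
finger_gap: 0.0595
grip_force: 0.0
turn 0.0 shift before turn [-0.1964 -0.1119  0.0497] after turn [-0.1965 -0.1118  0.0497] j6 -2.38
{'centre': [279.4, 211.3], 'score': 0.57} [ 0.5298587  -0.27212374  0.03      ]
{'centre': [159.8, 386.7], 'score': 0.57} [ 0.62155433 -0.05580214  0.05      ]
```

View pics/w13.png

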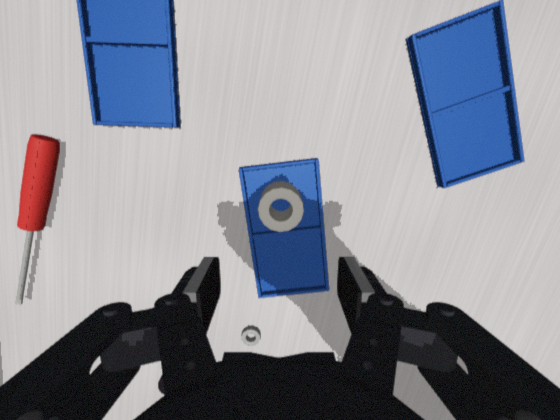

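The collar stands upright in the far pocket at (280,208). By my count I've now viewed 15 pictures, one over the limit of 14, so from here I'll check by numbers only. The black pin is next.

```bash
python3 -m pendant '[[0.4,-0.049,-0.028,0,0],[0.4,-0.049,-0.028,0,0],[0.4,-0.049,-0.028,0,0],[0.4,-0.0495,-0.028,0,0],[0.4,0,0,0.03,0],[0.4,0,0,0.02,0],[0.4,0,0,0,0],[0.4,0,0,0,0]]'
python3 - <<'E'
from h import *
shot('wrist','w14.png')
im=cv2.imread('pics/w14.png')
m=cv2.inRange(im,(0,0,0),(70,70,70)).copy(); m[255:]=0
n,l,st,ce=cv2.connectedComponentsWithStats(m)
for i in range(1,n):
    if st[i,4]>150: print(st[i],ce[i])
for r in env.recognise('wrist','black_pin'): print(r, ray('wrist',r['centre'],.05))
for p in [(.606,-.065,.062),(.606,-.065,.014)]: print(proj('wrist',p))
rel(.606,-.065,.0545,.192)
E
```

```text
clock: 34.58
tcp_pos: [0.6041, -0.0648, 0.1366]
orientation: [0.0, 0.772, -0.636, -0.0]
wrist_force: [0.4, 0.9, -0.0]
finger_gap: 0.0599
grip_force: 0.0
[380   0   7 113 329] [383.86322188  54.80851064]
[391   0  80  11 167] [428.8742515    4.31137725]
[481   0  13  96 594] [486.94781145  46.55387205]
[ 252  198   38   44 1264] [270.59414557 220.42879747]
{'centre': [270.8, 215.9], 'score': 0.85} [ 0.61236765 -0.07209973  0.05      ]
[277.27458865 231.5344934 ]
[277.53270692 213.44215713]
turn -0.0 shift before turn [ 0.0001 -0.0011  0.0831] after turn [ 0.0001 -0.0011  0.0831] j6 -2.0
```

```bash
python3 - <<'E'
from h import *
p=ray('wrist',(270.6,222.5),.062); print(p); rel(p[0],p[1],.0545,.192)
E
```

```text
[ 0.61194554 -0.07074856  0.062     ]
turn -0.0 shift before turn [ 0.0069 -0.0059  0.0831] after turn [ 0.0069 -0.0059  0.0831] j6 -2.0
```

```bash
python3 -m pendant '[[0.4,0.007,-0.006,0.03,0],[0.4,0,0,0.035,0],[0.4,0,0,0.0175,0],[0.4,0,0,0,0],[-1,0,0,0,0],[-1,0,0,0,0],[-1,0,0,0,0],[-1,0,0,0,0]]' 40; python3 -m pendant '[[-1,0,0,-0.03,0],[-1,0,0,-0.04,0],[-1,0,0,-0.04,0],[-1,0,0,0,0],[-1,0,0,0,0]]'
python3 -c "
from h import *
rel(.5095,-.209,.08,.192)"
```

```text
clock: 35.67
tcp_pos: [0.6125, -0.0707, 0.056]
orientation: [-0.001, 0.772, -0.636, 0.001]
wrist_force: [-1.0, 0.1, 6.0]
finger_gap: 0.0265
grip_force: 39.1
clock: 36.3
tcp_pos: [0.6112, -0.0703, 0.1638]
orientation: [0.0, 0.772, -0.636, -0.0]
wrist_force: [-0.2, 0.6, -1.6]
finger_gap: 0.0265
grip_force: 39.6
turn 0.0 shift before turn [0.1167 0.1263 0.0839] after turn [0.1168 0.1263 0.0839] j6 -2.01
```

```bash
python3 -m pendant '[[-1,0.039,0.042,0,0],[-1,0.039,0.042,0,0],[-1,0.039,0.0423,0,0],[-1,0,0,0.04,0],[-1,0,0,0.03,0],[-1,0,0,0.014,0],[-1,0,0,0,0],[-1,0,0,0,0]]'
python3 - <<'E'
from h import *
rel(.5095,-.209,.0605,.192)
E
```

```text
clock: 37.3
tcp_pos: [0.5106, -0.2095, 0.0811]
orientation: [-0.0, 0.772, -0.636, 0.001]
wrist_force: [-0.1, -0.5, -0.5]
finger_gap: 0.0267
grip_force: 39.7
turn 0.001 shift before turn [-0.0007  0.0011  0.0206] after turn [-0.0007  0.0011  0.0206] j6 -2.3
```

```bash
python3 -m pendant '[[-1,0,-0.001,0.012,0],[-1,0,0,0.006,0],[-1,0,0,0.003,0],[-1,0,0,0,0],[-1,0,0,0,0],[0.2,0,0,0,0],[0.2,0,0,0,0],[0.2,0,0,0,0]]'; python3 -m pendant '[[0.2,0,0,-0.03,0],[0.2,0,0,-0.05,0],[0.2,0,0,-0.05,0],[0.2,0,0,-0.05,0],[0.2,-0.04,0,0,0],[0.2,0,0,0,0],[0.2,0,0,0,0]]'
python3 - <<'E'
from h import *
shot('wrist','w15.png')
for n,z in [('collar',.04),('black_pin',.05),('blue_tray',.014)]:
    for r in env.recognise('wrist',n): print(n,r, ray('wrist',r['centre'],z))
for p in [(.5105,-.2095,.066),(.5105,-.2095,.018),(.532,-.279,.044)]: print(proj('wrist',p))
im=cv2.imread('pics/w15.png')
m=cv2.inRange(im,(0,0,0),(45,45,45)).copy(); m[270:]=0
n,l,st,ce=cv2.connectedComponentsWithStats(m)
for i in range(1,n):
    if st[i,4]>150: print(st[i],ce[i])
shot('side','s15.png')
for n in ('red_pin','black_pin','collar','tray_grip'): print(n,[(r['score'],np.round(r['centre']).tolist()) for r in env.recognise('side',n)])
for p in [(.487,.194,.10),(.5105,-.2095,.035),(.532,-.279,.024),(.507,.2365,.114)]: print(proj('side',p))
E
```

```text
clock: 38.3
tcp_pos: [0.5109, -0.2092, 0.0592]
orientation: [-0.0, 0.772, -0.636, -0.0]
wrist_force: [0.3, 0.5, -0.8]
finger_gap: 0.0512
grip_force: 0.0
clock: 39.17
tcp_pos: [0.5032, -0.1699, 0.239]
orientation: [0.0, 0.772, -0.636, -0.0]
wrist_force: [-0.2, -0.3, 0.0]
finger_gap: 0.0512
grip_force: 0.0
collar {'centre': [269.0, 80.9], 'score': 0.82} [ 0.53516095 -0.2837011   0.04      ]
black_pin {'centre': [279.9, 161.0], 'score': 0.71} [ 0.50928426 -0.20864289  0.05      ]
blue_tray {'centre': [276.9, 120.4], 'score': 0.88} [ 0.52040579 -0.24876241  0.014     ]
blue_tray {'centre': [453.4, 30.6], 'score': 0.79} [ 0.35693712 -0.37154606  0.014     ]
blue_tray {'centre': [136.8, 7.1], 'score': 0.78} [ 0.68178322 -0.32959908  0.014     ]
[278.95669454 161.54070149]
[278.84813832 157.22710234]
[271.13444672  85.95178125]
red_pin [(0.83, [218.0, 152.0])]
black_pin [(0.65, [286.0, 314.0]), (0.6, [280.0, 291.0])]
collar [(0.66, [310.0, 130.0]), (0.58, [300.0, 316.0])]
tray_grip [(0.73, [223.0, 147.0])]
[218.47068203 152.09950441]
[277.74524224 289.56406023]
[298.74640587 316.77053433]
[221.661994   136.30965076]
```

All the detections sit within a few pixels of where the placed parts should appear, and the gripper is clear. Handing in.

```bash
python3 -c "
from workcell import env
print(env.hand_in())"
```

```text
the job is handed in; nothing more can be done
None
```

I finished both kits and handed the job in at about 39 s on the robot clock, but no verdict came back, I viewed 15 pictures against the limit of 14, and the black pin's final placing was checked only by network detections, not by eye.

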